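# Release the battery tray with the latch key

## Robot

A 7-joint arm with a two-finger parallel gripper is mounted at the origin on a cart in front of the work surface, level with it; the furniture and walls round the work are solid. World frame = base frame: x ahead of the robot, y to its left, z up, the work surface at z = 0. Lengths are in m, angles in rad, forces in N, time in s.
With the tool pointing down it reaches from about 0.4 to 0.85 m from the base axis. Payload 4.4 kg.
Tool frame: the origin (TCP) lies at the very end of the fingers, on their centre line; the grasp point (between the pads) lies env.grasp_offset behind it (env.grasp_offset is the distance from the TCP to the grasp point, in m); z points along the fingers, y is the line along which they close (so a half turn about z gives the same grasp; the last joint's range is limited). The gripper opens to 94 mm and grips with 3 to 60 N. Pads are 16 mm wide; open, the fingers measure 119 mm over their backs; the gripper's body (75 mm by 177 mm) begins 78 mm behind the grasp point.
Start: joints at [1.263, 0.628, 0.038, 1.517, -0.027, 0.996, -0.02], TCP at [0.156, -0.631, 0.205] pointing down, gripper open.
Joint ranges: [-3.06, 3.06], [-0.37, 2.12], [-1.25, 1.32], [0.18, 2.47], [-1.1, 4.24], [0.23, 1.98], [-2.94, 2.94]. Speed limits (rad/s): [2.57, 2.57, 3.14, 3.14, 3.14, 3.14, 3.14].

## Interface

Orientations are given as [roll, pitch, yaw] about the fixed x, y, z axes, in that order (R = Rz(yaw) Ry(pitch) Rx(roll)).
In Python, from plant import env, vision, order gives the robot as it stands.
- The arm moves only by the tool send_rows, never from a script. Its argument "increments" is a list that holds one entry, the list of rows, each a list of 6 numbers: the shift along the tool's x, y, z scaled (see below), then the turn, a rotation vector about the tool's x, y, z scaled (see below). In form: [[[dx, dy, dz, wx, wy, wz], ...]]. A call has 1 to 12 rows; each row is the pose to reach, as a shift and turn from the pose commanded when the call began, along the tool's axes at that moment; what a row does not reach only later rows make up. The controller multiplies each number of a shift by 300 mm and each number of a turn by 90 degrees. A row lasts 1/10 s, in which the tool goes at most 50 mm and 8.59 degrees, less where a joint would pass 70% of its speed; a pose out of reach is approached as far as the arm can. A call with a number of a shift or a turn outside -1 to 1 is refused whole. A call with a gripper value outside its range is refused whole. "gripper" is the opening, from 0 (shut) to 1 (fully open), set as the call begins (left out, the last holds). The fingers move at their own pace and stop on an object; "grip_force" is the grip in N (left out, the last holds). Time passes only in rows, so rows that repeat a pose let the fingers close. It gives the time, the measured TCP pose, the force, the opening and the grip force at its end, in the units of the state.
- env.sense(): the state, without advancing time (a new reading comes with each control period).
- vision.capture(name): name is "scene" or "top"; returns a dict with "frame" (384x512x3 uint8, red, green, blue), "K" (3x3 intrinsics, pixels), "k1" (the pictures are not rectified: a ray, as slopes to the right and down, at radius r is drawn at 1 + k1 r^2 times it, then the intrinsics apply), "R" (3x3) and "t" (3): a world point X has camera coordinates R X + t. Camera axes: x right, y down, z forward; pixel columns grow to the right and rows downward; lengths in m; the calibration is good to about 2 mm. A picture is of the moment at which its call begins. There is no depth.
- order.finish_job(): hands the job in; it is judged then, once.
The state is a dict: "time": time; "q": joint angles; "qvel": joint speeds; "tau": joint torques, N m; "position": TCP position; "tcp_rot": TCP orientation; "contact_force": force on the tool from outside, world axes, zero at the start; "wrist_torque": the same for the moment, N m; "gripper_width": finger opening in m; "grip_force": force on a finger pad.
Only numpy, scipy, OpenCV 4.12 (cv2) and the standard library are available. Lean on these libraries where they do the work, as an engineer would, in place of code of your own. Each camera call takes 0.05 s, during which the arm holds its last target. There are 200 camera calls.

## Task

Take the orange-handled release key out of its stand, put its rod down through the narrow slot in the top of the battery unit and feel along the slot for the hidden latch tab, then press it gently until the battery tray springs out at the front. Then put the key back in its stand, fully home and upright, leaving the tray out and everything else on the bench where it is.

Things in the scene. Friction and masses are not known exactly. Their poses are not given: they have to be found in the camera images.
- case: Battery unit, fixed to the bench: a hollow grey box with a blue top plate (8 mm thick), 110 (x) x 130 (y) x 80 mm tall. Origin at the centre of its underside, z up; its front (with the tray) faces its own -x. It breaks if the key bears on any part of it (tab, plate, deck) with more than 15 N. Beside the tab a stiff deck (3 N per mm) lies under the whole slot, 11 mm lower than the tab's top.
- slot (a point): Centre of the slot's mouth in the blue top, between two white lines; axes as the unit's. The slot runs along y: 60 x 12 mm, 2 mm chamfer. Below it hides the latch tab, 18 (x) x 12 (y) mm, on the slot's centre line: its centre lies up to 24 mm either way along y, its top 18 to 26 mm below the mouth; both differ from unit to unit and must be felt.
- tray (a joint): How far the black battery tray stands out of the unit's front, m: 0 latched; when freed a spring pushes it out by 0.035 (to the unit's -x) and it stays out. The hidden latch tab goes straight down against a spring (2 N at first, 0.4 N per mm more, and a little friction), frees the tray after about 7 mm and meets a hard stop at 10 mm; let go, it comes back up.
- key: Release key, standing upright in its stand, 70 g. Origin at the lower end of its rod, z up along the rod. Steel rod 8 mm thick and 62 mm long, then a black collar 22 mm across (62 to 66 mm above the origin), then an orange square handle 22 x 22 mm, 66 to 116 mm above the origin, its faces square to the key's x and y.
- key_tip (a point): Lower end of the key's rod (the origin of the key).
- stand: Key stand, fixed to the bench: dark foot 90 x 90 x 8 mm with an aluminium post 42 x 42 mm, top 70 mm above the bench. Origin at the centre of its underside.
- stand_hole (a point): Mouth of the stand's hole, in the centre of the post's top; z up. Square hole 13 x 13 mm with a 3 mm chamfer, 62 mm deep, so the key rests with its collar on the post's top, its tip 62 mm below the mouth.
- tape_measure: Blue pocket tape measure, 36 x 74 x 63 mm, a bystander to leave alone. Origin at the centre of its underside.
- label_roll: White roll of labels, 69 mm across, 50 mm tall, a bystander to leave alone. Origin at the centre of its underside.
- stapler: Blue stapler, 32 x 124 x 36 mm, a bystander to leave alone. Origin at the centre of its underside.
- mouse: Black computer mouse, 115 x 62 x 37 mm, a bystander to leave alone. Origin at the centre of its underside.

How it is judged:
By the outcome, as a careful person would: the job done as asked, in the order asked, and still so for the second after the job is handed in, with the robot touching nothing.
It also fails if it takes over 64 s, if anything falls off the work surface, if the arm or the gripper's body presses on something with over 40 N, if the wrist force passes 120 N, or if a joint passes its speed limit or range.

## Working session

There is one attempt and no reset: what is moved stays moved. The work goes in short steps, Python scripts to look and compute and a tool call to move; the robot and the scene stay as the last step left them, time stands still between calls to the robot, and variables do not carry over. Pictures are saved under pics/ and viewed, at most 10 in all, crops included, and the job is handed in when it is done.

Besides the shell and the picture viewer there is one more tool, called after "Request:" as name(argument=value, ...), one argument or row to a line, values as JSON. send_rows: Moves the arm, as the interface text tells. Shifts and turns lie within -1 to 1; 1 stands for 300 mm of shift or 90 degrees of turn. Its arguments: {"type":"object","properties":{"increments":{"type":"array"},"gripper":{"type":"number"},"grip_force":{"type":"number"}},"required":["increments"]}

```bash
ls; mkdir -p pics; python3 - <<'E'
from plant import env, vision, order
import cv2,numpy as np,pickle
d={}
for n in("scene","top"):
    c=vision.capture(n);d[n]=c
    cv2.imwrite(f"pics/{n}0.png",cv2.resize(c["frame"][:,:,::-1],(768,576)))
    print(n,np.round(c["K"],1).tolist(),c["k1"],np.round(c["R"],3).tolist(),np.round(c["t"],3))
pickle.dump(d,open("c0.pkl","wb"))
s=env.sense();print(s,env.grasp_offset)
E
```

```text
pics
scene [[401.6, 0.0, 256.0], [0.0, 401.6, 189.0], [0.0, 0.0, 1.0]] -0.11403631814133756 [[-0.895, -0.446, 0.012], [-0.34, 0.665, -0.665], [0.289, -0.599, -0.747]] [0.476 0.331 0.852]
top [[478.3, 0.0, 252.4], [0.0, 478.3, 184.3], [0.0, 0.0, 1.0]] -0.2016180586960373 [[0.012, -1.0, 0.022], [-0.98, -0.017, -0.198], [0.198, -0.02, -0.98]] [-0.123  0.607  1.077]
{'time': 0.1, 'q': array([ 1.26319448,  0.62923146,  0.03843841,  1.51821662, -0.02701488,
        0.9963022 , -0.02001072]), 'qvel': array([ 1.65494355e-03, -1.99820864e-03, -2.56679139e-03, -2.29849554e-03,
       -5.17135939e-05, -1.70800985e-03, -5.25290289e-04]), 'tau': array([ 2.89699507e-03, -5.50784326e+01,  1.14730071e+00, -1.87114835e+01,
       -5.22236258e-02,  1.91919826e-02,  5.95005577e-05]), 'position': array([ 0.15554599, -0.63052454,  0.20467676]), 'tcp_rot': array([-3.13995243e+00, -2.09887808e-06,  2.41789333e-01]), 'contact_force': array([-0.31180608,  0.53622593,  0.02590918]), 'wrist_torque': array([ 0.01631852,  0.04770624, -0.02061357]), 'grip_force': 0.0, 'gripper_width': 0.09397209965869772} 0.0188
```

View pics/scene0.png

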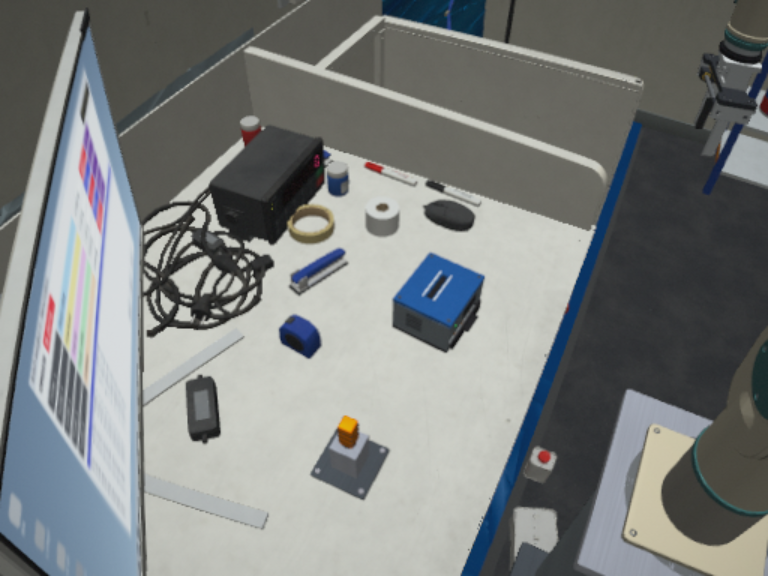

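View pics/top0.png

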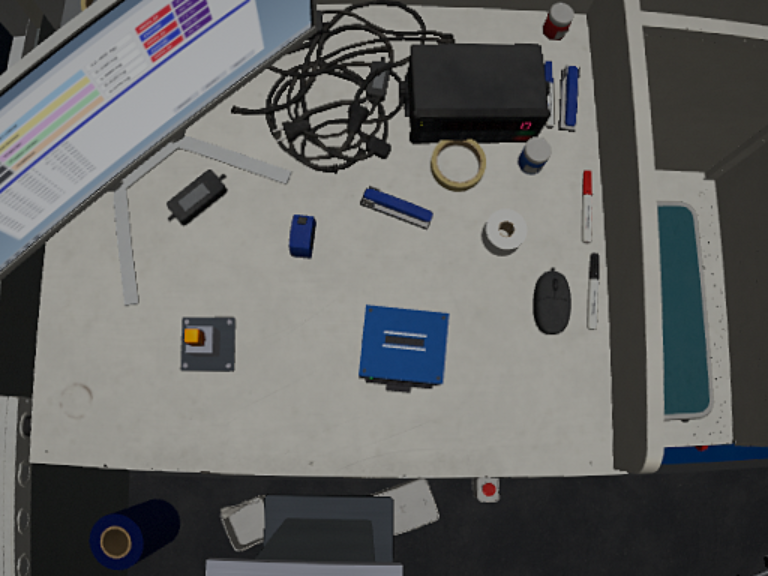

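The scene view shows the key in its stand at (348,432) and the unit at (438,300). The top view shows the key at (194,337), the unit's slot at (404,341) and the stand foot around (208,344). Next I'll measure these.

```bash
cat >h.py <<'E'
import numpy as np,cv2
def ray(c,p):
    # undistort pixel(s) and cast: returns camera origin, directions
    D=np.array([c["k1"],0,0,0,0.]);p=np.asarray(p,float).reshape(-1,1,2)
    u=cv2.undistortPointsIter(p,np.asarray(c["K"],float),D,None,None,(3,100,1e-10)).reshape(-1,2)
    R=np.asarray(c["R"]);return -R.T@c["t"],np.c_[u,np.ones(len(u))]@R
def plane(c,p,z):
    o,d=ray(c,p);return o+d*((z-o[2])/d[:,2])[:,None]
def proj(c,X):
    q=np.asarray(X).reshape(-1,3)@np.asarray(c["R"]).T+c["t"];s=q[:,:2]/q[:,2:]
    s=s*(1+c["k1"]*(s**2).sum(1))[:,None];K=c["K"];return s*[K[0][0],K[1][1]]+[K[0][2],K[1][2]]
def blobs(m,amin=20):
    n,l,st,ce=cv2.connectedComponentsWithStats(m.astype(np.uint8));return [(l==i,st[i],ce[i]) for i in range(1,n) if st[i,4]>=amin]
def tri(c1,p1,c2,p2):
    o1,d1=ray(c1,p1);o2,d2=ray(c2,p2)
    A=np.c_[d1[0],-d2[0]];s=np.linalg.lstsq(A,o2-o1,rcond=None)[0]
    a=o1+s[0]*d1[0];b=o2+s[1]*d2[0];return (a+b)/2,np.linalg.norm(a-b)
E
python3 - <<'E'
import pickle,numpy as np,cv2
from h import *
d=pickle.load(open("c0.pkl","rb"))
np.set_printoptions(precision=4,suppress=True)
for n in d:
    c=d[n];f=c["frame"];hsv=cv2.cvtColor(f,cv2.COLOR_RGB2HSV);H,S,V=cv2.split(hsv)
    o=(H>5)&(H<28)&(S>170)&(V>120)
    for m,s,ce in blobs(o,15):
        print(n,"orange",s,ce,plane(c,ce,.124))
    b=(H>98)&(H<118)&(S>140)&(V>60)
    for m,s,ce in blobs(b,700):
        if s[0]<5: continue
        m2=cv2.morphologyEx(m.astype(np.uint8),cv2.MORPH_CLOSE,np.ones((15,15)))
        ct=max(cv2.findContours(m2,0,1)[0],key=cv2.contourArea)
        P=plane(c,ct[:,0,:],.08)[:,:2].astype(np.float32)
        print(n,"blue",s,cv2.minAreaRect(P))
    x=cv2.resize(f,None,fx=1,fy=1)
# detail crops side by side
t=d["top"]["frame"][190:270,110:170];s=d["scene"]["frame"][265:335,195:270];u=d["top"]["frame"][195:265,230:310]
z=[cv2.resize(a,(390,390),interpolation=cv2.INTER_CUBIC) for a in (t,u)]
cv2.imwrite("pics/crop.png",np.hstack(z)[:,:,::-1])
E
```

```text
scene orange [226 277  12  12  99] [231.5758 282.8687] [[0.5041 0.1691 0.124 ]]
scene blue [ 308   81  120  303 2652] ((0.2846601903438568, -0.287919282913208), (0.023565758019685745, 1.1127768754959106), 0.251827210187912)
scene blue [ 263  169   60   49 1455] ((0.5018635988235474, -0.14926943182945251), (0.1310519427061081, 0.10990236699581146), 84.82670593261719)
top orange [123 219  10   9  79] [127.     223.1392] [[0.5034 0.1663 0.124 ]]
top blue [ 239  203   60   53 2343] ((0.5005587935447693, -0.15283413231372833), (0.128167986869812, 0.11033066362142563), 84.98143768310547)
```

View pics/crop.png

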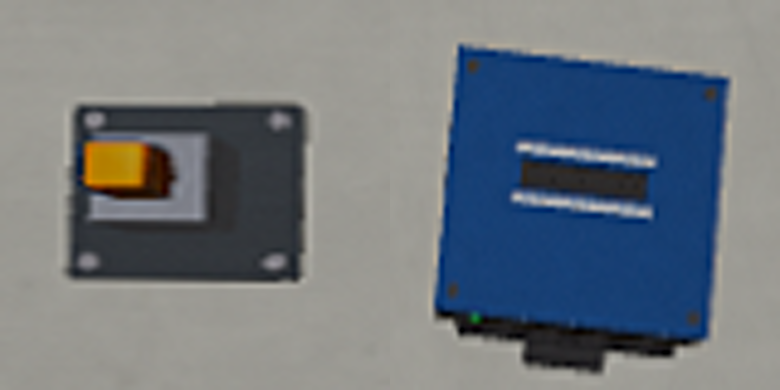

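The crop shows the foot square to the world axes, the handle's top face square as well, and the slot between its white lines at about pixel (585,180), near the unit's centre. I'll now refine these with sub-pixel fits.

```bash
python3 - <<'E'
import pickle,numpy as np,cv2
from h import *
d=pickle.load(open("c0.pkl","rb"))
np.set_printoptions(precision=4,suppress=True)
def rect(c,m,z):
    ct=max(cv2.findContours(m.astype(np.uint8),0,1)[0],key=cv2.contourArea)
    # px half-thickness: contour goes through pixel centres
    return cv2.minAreaRect(plane(c,ct[:,0,:],z)[:,:2].astype(np.float32))
F={}
for n in d:
    c=d[n];k=4
    f=cv2.resize(c["frame"],None,fx=k,fy=k,interpolation=cv2.INTER_CUBIC)
    H,S,V=cv2.split(cv2.cvtColor(f,cv2.COLOR_RGB2HSV))
    def up(m,z):
        ct=max(cv2.findContours(m.astype(np.uint8),0,1)[0],key=cv2.contourArea)
        p=(ct[:,0,:]+.5)/k-.5
        return cv2.minAreaRect(plane(c,p,z)[:,:2].astype(np.float32))
    pl=proj(c,[.502,-.151,.08])[0];W=np.zeros_like(V)
    cv2.circle(W,tuple(int(a*k) for a in pl),200,1,-1)
    b=((H>98)&(H<118)&(S>120)&(W>0)&(V>60)).astype(np.uint8)
    b=cv2.morphologyEx(b,cv2.MORPH_CLOSE,np.ones((61,61)));print(n,"plate",up(b,.08))
    W[:]=0;cv2.circle(W,tuple(int(a*k) for a in pl),80,1,-1)
    w=((S<110)&(W>0)&(V>130)).astype(np.uint8)
    for m,s,ce in blobs(w,80): print(n," white",s,plane(c,(ce+.5)/k-.5,.08)[0],up(m,.08))
    ps=proj(c,[.504,.165,.07])[0];W[:]=0;cv2.circle(W,tuple(int(a*k) for a in ps),110,1,-1)
    bgd=((S<60)&(V>135));
    o=(H>5)&(H<30)&(S>150)&(V>(190 if n=="top" else 170))&(W>0)
    print(n,"handle",up(o,.124))
    # post top: grey bright within foot
    g=f[:,:,0].astype(int)
    print(n,"V samples", V[int(ps[1]*k)-60:int(ps[1]*k)+90:10,int(ps[0]*k)+30])
    foot=((V<95)&(W>0)).astype(np.uint8)
    foot=cv2.morphologyEx(foot,cv2.MORPH_CLOSE,np.ones((61,61)))
    print(n,"foot",up(foot,.008))
    po=((V>105)&(S<50)&(W>0)).astype(np.uint8)
    er=cv2.erode(cv2.convexHull and foot,np.ones((17,17)))
    for m,s,ce in blobs(po&er,500): print(n," post",s,up(m,.07))
E
```

```text
scene plate ((0.5018048882484436, -0.14898055791854858), (0.13373225927352905, 0.11113514751195908), 85.02552032470703)
scene  white [1174  686   57   25  271] [ 0.5099 -0.2188  0.08  ] ((0.5090736150741577, -0.21902357041835785), (0.006114468909800053, 0.04190463200211525), 84.33715057373047)
scene  white [1099  701   26   33   98] [ 0.5564 -0.1734  0.08  ] ((0.5565527081489563, -0.17314136028289795), (0.0339108407497406, 0.0023385239765048027), 84.83514404296875)
scene  white [1125  721   54   70  742] [ 0.519  -0.1538  0.08  ] ((0.5189085602760315, -0.1542806476354599), (0.0696425810456276, 0.006635097321122885), 84.48670196533203)
scene  white [1153  733   54   70  778] [ 0.4984 -0.1519  0.08  ] ((0.4983331859111786, -0.1531384289264679), (0.06892497092485428, 0.006743809208273888), 84.9957504272461)
scene handle ((0.5047794580459595, 0.16820882260799408), (0.021004341542720795, 0.02152271755039692), 1.7821147441864014)
scene V samples [205 205 210 211 193 187 181 183 167 104  75  77  77  78  82]
scene foot ((0.5050140619277954, 0.15541432797908783), (0.08770545572042465, 0.09389
[... 399 characters left out ...]
431), (0.06696154922246933, 0.005504646338522434), 85.05081939697266)
top  white [1019  917  117   20  973] [ 0.4958 -0.1536  0.08  ] ((0.4957023859024048, -0.15316462516784668), (0.06737489998340607, 0.005581596400588751), 85.1491470336914)
top handle ((0.5031690001487732, 0.16634820401668549), (0.017448512837290764, 0.018282826989889145), 1.4410580396652222)
top V samples [159  55  62 130 146 148 147 146 148 148  73  57  59  59  57]
top foot ((0.502673864364624, 0.16549989581108093), (0.08942204713821411, 0.09030190110206604), 1.1843103170394897)
top  post [ 495  869   72   72 2413] ((0.5038325190544128, 0.16612572968006134), (0.04150383546948433, 0.041879888623952866), 0.5421629548072815)
```

Slot mouth is at (0.507, -0.154, 0.080), with the unit's yaw at -5°. The stand hole is at (0.504, 0.166, 0.070), with a yaw of about 1.3°. Both views agree to about 2 mm, so I'm moving now.

Request:
send_rows(
  increments=[
    [[0.98, -0.61, 0, 0, 0, 0.138], [0.98, -0.61, 0, 0, 0, 0.138], [0.98, -0.61, 0, 0, 0, 0.138], [0.98, -0.61, 0, 0, 0, 0.138], [0.98, -0.61, 0, 0, 0, 0.138], [0.98, -0.61, 0, 0, 0, 0.138], [0.98, -0.61, 0, 0, 0, 0.138], [0.98, -0.61, 0, 0, 0, 0.138], [0.98, -0.61, 0, 0, 0, 0.138]],
  ],
  gripper=1,
)

```text
time: 1.0
position: [0.398, -0.3819, 0.2052]
tcp_rot: [-3.141, 0.001, 0.028]
contact_force: [-0.5, -0.7, 0.1]
gripper_width: 0.0941
grip_force: 0.0
```

Request:
send_rows(
  increments=[
    [[0.2, -0.95, 0, 0, 0, 0], [0.2, -0.95, 0, 0, 0, 0], [0.2, -0.95, 0, 0, 0, 0], [0.2, -0.95, 0, 0, 0, 0], [0.2, -0.95, 0, 0, 0, 0], [0.2, -0.95, 0, 0, 0, 0], [0.2, -0.95, 0, 0, 0, 0]],
  ],
)

```text
time: 1.7
position: [0.4508, -0.0922, 0.2054]
tcp_rot: [-3.139, -0.0, 0.032]
contact_force: [-0.0, -0.2, 0.1]
gripper_width: 0.0936
grip_force: 0.0
```

```bash
cat >>h.py <<'E'
from scipy.spatial.transform import Rotation as Ro
def go(target,rpy=None):
    """increment (scaled) from the measured pose to a world target"""
    from plant import env
    s=env.sense();R=Ro.from_euler("xyz",s["tcp_rot"])
    w=np.zeros(3) if rpy is None else (R.inv()*Ro.from_euler("xyz",rpy)).as_rotvec()
    a=R.inv().apply(np.array(target)-s["position"])
    print("t",round(s["time"],2),"at",np.round(s["position"],4),np.round(s["tcp_rot"],4),"inc",np.round(a/.3,4),np.round(w/(np.pi/2),4),"F",np.round(s["contact_force"],2),np.round(s["gripper_width"],4))
E
python3 -c "
from h import *
go([.504,.167,.18],[np.pi,0,.025])"
```

```text
t 1.7 at [ 0.4508 -0.0922  0.2054] [-3.1394e+00 -2.0000e-04  3.1800e-02] inc [ 0.2049 -0.8577  0.0867] [-0.0014 -0.0001  0.0043] F [-0.01 -0.23  0.06] 0.0936
```

Request:
send_rows(
  increments=[
    [[0.204, -0.857, 0.085, 0, 0, 0.004], [0.204, -0.857, 0.085, 0, 0, 0.004], [0.204, -0.857, 0.085, 0, 0, 0.004], [0.204, -0.857, 0.085, 0, 0, 0.004], [0.204, -0.857, 0.085, 0, 0, 0.004], [0.204, -0.857, 0.085, 0, 0, 0.004], [0.204, -0.857, 0.085, 0, 0, 0.004], [0.204, -0.857, 0.085, 0, 0, 0.004], [0.204, -0.857, 0.085, 0, 0, 0.004]],
  ],
)

```text
time: 2.6
position: [0.5051, 0.1583, 0.1801]
tcp_rot: [3.14, 0.0, 0.014]
contact_force: [-0.5, -0.0, -0.7]
gripper_width: 0.0937
grip_force: 0.0
```

```bash
python3 -c "
from h import *
go([.504,.167,.081],[np.pi,0,.025])"
```

```text
t 2.6 at [0.5051 0.1583 0.1801] [3.1398e+00 3.0000e-04 1.4000e-02] inc [-0.0031 -0.0296  0.3303] [ 0.0011  0.0002 -0.007 ] F [-0.48 -0.03 -0.69] 0.0937
```

Request:
send_rows(
  increments=[
    [[0, 0, 0, 0, 0, 0], [0, 0, 0, 0, 0, 0], [0, 0, 0, 0, 0, 0]],
  ],
)

```text
time: 2.9
position: [0.505, 0.1612, 0.1802]
tcp_rot: [3.142, -0.0, 0.018]
contact_force: [0.4, 0.5, -1.0]
gripper_width: 0.0938
grip_force: 0.0
```

```bash
python3 -c "
from h import *
go([.504,.167,.081],[np.pi,0,.025])"
```

```text
t 2.9 at [0.505  0.1612 0.1802] [ 3.1415e+00 -3.0000e-04  1.7600e-02] inc [-0.0032 -0.0195  0.3307] [ 0.     -0.0002 -0.0047] F [ 0.4   0.55 -1.02] 0.0938
```

Request:
send_rows(
  increments=[
    [[-0.003, 0, 0.12, 0, 0, 0], [-0.003, 0, 0.24, 0, 0, 0], [-0.003, 0, 0.33, 0, 0, 0], [-0.003, 0, 0.33, 0, 0, 0], [-0.003, 0, 0.33, 0, 0, 0], [-0.003, 0, 0.33, 0, 0, 0]],
  ],
)

```text
time: 3.5
position: [0.5052, 0.1623, 0.0825]
tcp_rot: [-3.141, -0.003, 0.019]
contact_force: [-0.2, -0.4, -0.3]
gripper_width: 0.094
grip_force: 0.0
```

```bash
python3 -c "
from h import *
go([.504,.167,.081],[np.pi,0,.025])"
```

```text
t 3.5 at [0.5052 0.1623 0.0825] [-3.1407e+00 -2.6000e-03  1.8600e-02] inc [-0.0038 -0.0158  0.0049] [-0.0005 -0.0017 -0.0041] F [-0.22 -0.38 -0.26] 0.094
```

Request:
send_rows(
  increments=[
    [[-0.004, -0.015, 0.004, 0, 0.002, -0.004], [-0.004, -0.015, 0.004, 0, 0.002, -0.004], [-0.004, -0.015, 0.004, 0, 0.002, -0.004], [-0.004, -0.015, 0.004, 0, 0.002, -0.004]],
  ],
)

```text
time: 3.9
position: [0.5029, 0.1665, 0.0802]
tcp_rot: [-3.141, -0.004, 0.025]
contact_force: [-0.4, -1.1, -0.8]
gripper_width: 0.0939
grip_force: 0.0
```

```bash
python3 -c "
from h import *
import cv2
from plant import vision
go([.504,.167,.081],[np.pi,0,.025])
c=vision.capture('scene');cv2.imwrite('pics/g1.png',cv2.resize(c['frame'][230:350,160:320,::-1],(800,600)))"
```

```text
t 3.9 at [0.5029 0.1665 0.0802] [-3.1415 -0.0038  0.025 ] inc [ 0.0037 -0.0017 -0.0028] [-0.0001 -0.0024  0.    ] F [-0.38 -1.07 -0.79] 0.0939
```

View pics/g1.png

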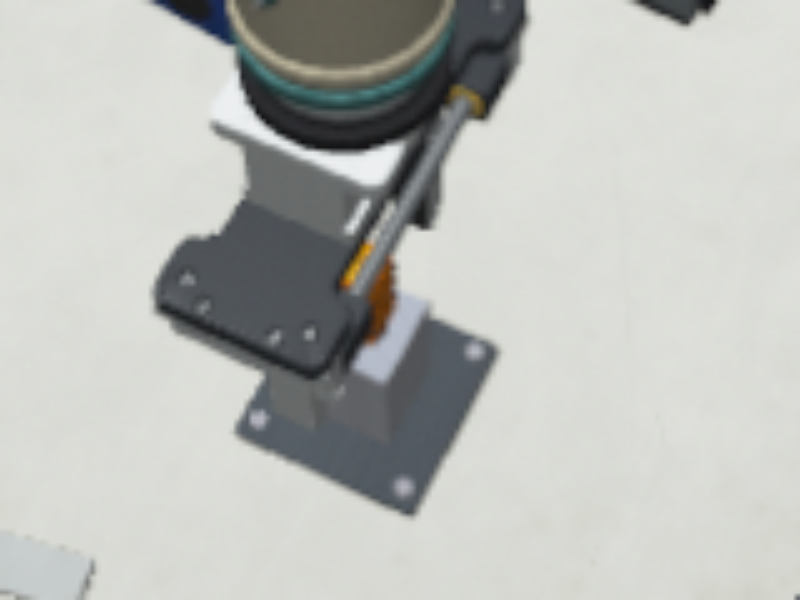

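The open fingers straddle the handle, with a finger at about (340,300) and the orange handle behind it at (380,300). Next I close.

Request:
send_rows(
  increments=[
    [[0.003, 0, 0, 0, -0.002, 0], [0.003, 0, 0, 0, -0.002, 0], [0.003, 0, 0, 0, -0.002, 0], [0.003, 0, 0, 0, -0.002, 0], [0.003, 0, 0, 0, -0.002, 0], [0.003, 0, 0, 0, -0.002, 0], [0.003, 0, 0, 0, -0.002, 0], [0.003, 0, 0, 0, -0.002, 0]],
  ],
  gripper=0,
  grip_force=35,
)

```text
time: 4.75
position: [0.5036, 0.1664, 0.0798]
tcp_rot: [3.142, -0.0, 0.025]
contact_force: [-0.4, 0.1, 0.3]
gripper_width: 0.0332
grip_force: 0.0
```

```bash
python3 -c "
from h import *
go([.504,.167,.165],[np.pi,0,.025])"
```

```text
t 4.75 at [0.5036 0.1664 0.0798] [ 3.1415 -0.      0.025 ] inc [ 0.0013 -0.002  -0.284 ] [ 0. -0.  0.] F [-0.43  0.13  0.25] 0.0332
```

Still closing.

Request:
send_rows(
  increments=[
    [[0, 0, 0, 0, 0, 0], [0, 0, 0, 0, 0, 0], [0, 0, 0, 0, 0, 0], [0, 0, 0, 0, 0, 0]],
  ],
)

```text
time: 5.15
position: [0.5036, 0.1664, 0.0798]
tcp_rot: [3.142, 0.0, 0.025]
contact_force: [0.2, -0.6, -0.8]
gripper_width: 0.022
grip_force: 35.0
```

```bash
python3 -c "
from h import *
go([.504,.167,.165],[np.pi,0,.025])"
```

```text
t 5.15 at [0.5036 0.1664 0.0798] [3.1415 0.     0.025 ] inc [ 0.0013 -0.002  -0.284 ] [ 0.  0. -0.] F [ 0.2  -0.63 -0.85] 0.022
```

Gripped squarely: opening 22 mm, TCP z 0.0798, so the tip lies 71.8 mm below the TCP. Lifting straight up.

Request:
send_rows(
  increments=[
    [[0, 0, -0.05, 0, 0, 0], [0, 0, -0.13, 0, 0, 0], [0, 0, -0.21, 0, 0, 0], [0, 0, -0.31, 0, 0, 0], [0, 0, -0.36, 0, 0, 0], [0, 0, -0.36, 0, 0, 0], [0, 0, -0.36, 0, 0, 0]],
  ],
)

```text
time: 5.85
position: [0.5032, 0.1663, 0.1874]
tcp_rot: [3.141, 0.0, 0.025]
contact_force: [-0.1, 0.5, -0.6]
gripper_width: 0.0216
grip_force: 35.0
```

```bash
python3 -c "
from h import *
go([.507,-.1,.185],[np.pi,0,.025])"
```

```text
t 5.85 at [0.5032 0.1663 0.1874] [3.1415e+00 5.0000e-04 2.5000e-02] inc [-0.0096  0.8878  0.008 ] [0.0001 0.0003 0.    ] F [-0.06  0.47 -0.64] 0.0216
```

Request:
send_rows(
  increments=[
    [[-0.008, 0.13, 0, 0, 0, 0], [-0.008, 0.26, 0, 0, 0, 0], [-0.008, 0.39, 0, 0, 0, 0], [-0.008, 0.52, 0, 0, 0, 0], [-0.008, 0.65, 0, 0, 0, 0], [-0.008, 0.78, 0, 0, 0, 0], [-0.008, 0.9, 0, 0, 0, 0], [-0.008, 0.96, 0, 0, 0, 0], [-0.008, 0.99, 0, 0, 0, 0], [-0.008, 0.99, 0, 0, 0, 0], [-0.008, 0.99, 0, 0, 0, 0]],
  ],
)

```text
time: 6.95
position: [0.5084, -0.129, 0.1871]
tcp_rot: [-3.14, 0.001, 0.027]
contact_force: [-0.3, 1.4, -0.7]
gripper_width: 0.0215
grip_force: 35.0
```

```bash
python3 -c "
from h import *
go([.507,-.154,.160],[np.pi,0,.025])"
```

```text
t 6.95 at [ 0.5084 -0.129   0.1871] [-3.1403e+00  1.2000e-03  2.6500e-02] inc [-0.0067  0.0834  0.0903] [-0.0008  0.0008  0.001 ] F [-0.28  1.42 -0.68] 0.0215
```

Go over the slot centre, tip about 8 mm above the plate, and look.

Request:
send_rows(
  increments=[
    [[-0.006, 0.083, 0.09, -0.001, 0.001, 0], [-0.006, 0.083, 0.09, -0.001, 0.001, 0], [-0.006, 0.083, 0.09, -0.001, 0.001, 0], [-0.006, 0.083, 0.09, -0.001, 0.001, 0], [-0.006, 0.083, 0.09, -0.001, 0.001, 0]],
  ],
)

```text
time: 7.45
position: [0.5083, -0.1542, 0.1616]
tcp_rot: [3.14, -0.003, 0.027]
contact_force: [-0.7, -0.1, -0.1]
gripper_width: 0.0216
grip_force: 35.0
```

```bash
python3 -c "
from h import *
import cv2,pickle
from plant import vision
go([.507,-.154,.160],[np.pi,0,.025])
c=vision.capture('scene');t=vision.capture('top');pickle.dump((c,t),open('c1.pkl','wb'))
go([.507,-.154,.160],[np.pi,0,.025])
a=proj(c,[.507,-.154,.1])[0].astype(int);b=proj(t,[.507,-.154,.1])[0].astype(int);print(a,b)
f=lambda c,a:cv2.resize(c['frame'][a[1]-45:a[1]+45,a[0]-30:a[0]+30,::-1],(400,600),interpolation=cv2.INTER_CUBIC)
cv2.imwrite('pics/s1.png',np.hstack([f(c,a),f(t,b)]))"
```

```text
t 7.45 at [ 0.5083 -0.1542  0.1616] [ 3.1403e+00 -3.1000e-03  2.7000e-02] inc [-0.0042 -0.0007  0.0052] [ 0.0008 -0.002   0.0013] F [-0.7  -0.09 -0.13] 0.0216
t 7.55 at [ 0.508  -0.1547  0.1614] [ 3.1401e+00 -2.8000e-03  2.6300e-02] inc [-0.0034 -0.0024  0.0047] [ 0.001  -0.0018  0.0008] F [-0.03  0.61  0.41] 0.0217
[292 184] [269 225]
```

View pics/s1.png

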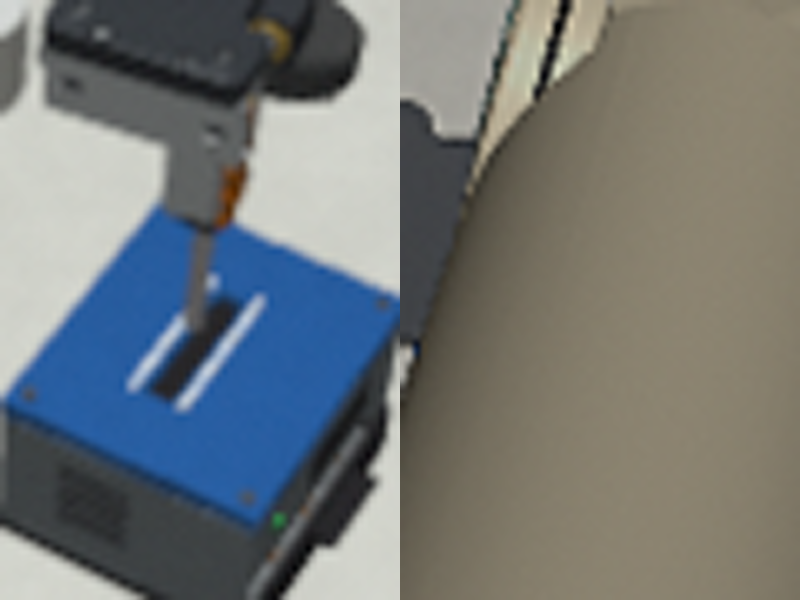

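The rod tip shows at crop (197,330), hanging over the dark slot between the white lines. The top camera is blocked by the arm. I'll compare the tip and the slot in the same camera.

```bash
python3 -c "
from h import *
import pickle
c,t=pickle.load(open('c1.pkl','rb'))
o=np.array([262,139])
pix=lambda u,v:o+np.array([u+.5,v+.5])/6.667-.5
print(pix(197,327),proj(c,[.508,-.1545,.0896]))
for v in(322,327,332): print(plane(c,pix(197,v),.0896))
f=c['frame'].astype(int);
for r in range(174,192): print(r,(f[r,284:300,2]-f[r,284:300,0]).tolist())
"
```

```text
[291.12351882 187.62254387] [[291.74062748 187.23281264]]
[[ 0.50989447 -0.15491921  0.0896    ]]
[[ 0.50888019 -0.15254796  0.0896    ]]
[[ 0.50786923 -0.15018468  0.0896    ]]
174 [116, 120, 118, 119, 120, 119, 94, 35, 0, 15, 74, 113, 119, 119, 118, 105]
175 [119, 118, 119, 119, 119, 119, 76, 19, -1, 16, 80, 120, 120, 119, 119, 119]
176 [118, 117, 118, 118, 120, 120, 70, 13, 0, 23, 87, 118, 118, 118, 120, 119]
177 [119, 119, 119, 118, 119, 119, 70, 12, 0, 41, 99, 119, 117, 118, 118, 121]
178 [121, 121, 119, 119, 120, 118, 64, 6, 1, 48, 107, 119, 118, 120, 121, 121]
179 [118, 120, 120, 121, 120, 119, 57, 0, 1, 59, 114, 119, 120, 121, 120, 121]
180 [120, 119, 120, 119, 120, 111, 49, 0, 1, 37, 73, 120, 120, 121, 120, 120]
181 [119, 120, 121, 120, 120, 104, 42, 0, 1, 33, 66, 118, 120, 121, 120, 119]
182 [121, 119, 121, 120, 120, 94, 33, 0, 8, 50, 83, 108, 114, 119, 120, 119]
183 [122, 120, 120, 120, 121, 87, 26, 0, 16, 69, 88, 77, 87, 103, 115, 119]
184 [123, 122, 121, 121, 120, 80, 19, 0, 17, 50, 50, 29, 45, 71, 100, 64]
185 [120, 120, 122, 120, 120, 55, 6, -1, 14, 25, 9, 5, 16, 51, 65, 35]
186 [122, 118, 121, 122, 68, 31, 1, 0, 4, 6, 0, 2, 14, 65, 39, 32]
187 [120, 122, 121, 88, 48, 28, 9, 1, 1, 4, 2, 1, 47, 51, 37, 53]
188 [123, 123, 107, 46, 39, 51, 34, 4, 1, 2, 0, 27, 39, 38, 54, 93]
189 [122, 107, 50, 27, 47, 86, 50, 7, 1, 0, 27, 49, 30, 32, 73, 123]
190 [121, 67, 33, 37, 84, 71, 19, 2, 2, 11, 62, 38, 31, 59, 116, 121]
191 [87, 48, 43, 68, 79, 34, 5, 1, 1, 48, 53, 38, 54, 111, 122, 122]
```

Request:
send_rows(
  increments=[
    [[0, 0, 0.01, 0.001, -0.002, 0], [0, 0, 0.02, 0.001, -0.002, 0], [0, 0, 0.03, 0.001, -0.002, 0], [0, 0, 0.037, 0.001, -0.002, 0], [0, 0, 0.04, 0.001, -0.002, 0], [0, 0, 0.04, 0.001, -0.002, 0]],
  ],
)

```text
time: 8.15
position: [0.5073, -0.1555, 0.1486]
tcp_rot: [-3.141, 0.002, 0.025]
contact_force: [0.3, -0.5, -1.5]
gripper_width: 0.0221
grip_force: 35.0
```

```bash
python3 -c "
from h import *
go([.5078,-.154,.125],[np.pi,0,.025])"
```

```text
t 8.15 at [ 0.5073 -0.1555  0.1486] [-3.1415e+00  2.0000e-03  2.4900e-02] inc [ 0.0018 -0.0049  0.0785] [-0.0001  0.0012 -0.    ] F [ 0.28 -0.47 -1.54] 0.0221
```

The tip is in the slot, 3 mm below the mouth, with no reaction. Probing at centre down to 27 mm depth, above any possible deck height.

Request:
send_rows(
  increments=[
    [[0.001, 0, 0.01, 0, 0.001, 0], [0.001, 0, 0.02, 0, 0.001, 0], [0.001, 0, 0.03, 0, 0.001, 0], [0.001, 0, 0.04, 0, 0.001, 0], [0.001, 0, 0.05, 0, 0.001, 0], [0.001, 0, 0.06, 0, 0.001, 0], [0.001, 0, 0.07, 0, 0.001, 0], [0.001, 0, 0.077, 0, 0.001, 0], [0.001, 0, 0.077, 0, 0.001, 0], [0.001, 0, 0.077, 0, 0.001, 0]],
  ],
)

```text
time: 9.15
position: [0.5079, -0.1555, 0.1259]
tcp_rot: [3.141, -0.0, 0.025]
contact_force: [-1.1, 0.0, 3.6]
gripper_width: 0.022
grip_force: 35.0
```

```bash
cat >>h.py <<'E'
def forces(n=4):
    from plant import env,vision
    F=[]
    for i in range(n): F.append(env.sense()["contact_force"]);vision.capture("scene")
    print("meanF",np.round(np.mean(F,0),2),"sd",np.round(np.std(F,0),2))
E
python3 -c "
from h import *
forces()
go([.5078,-.154,.125],[np.pi,0,.025])"
```

```text
meanF [-0.49  0.18  3.85] sd [0.53 0.4  0.46]
t 9.35 at [ 0.5079 -0.1555  0.1258] [ 3.1415e+00 -3.0000e-04  2.5000e-02] inc [-0.0001 -0.005   0.0027] [ 0.     -0.0002  0.    ] F [1.23 0.26 3.25] 0.0216
```

The upward force is about 3.9 N at 26 mm depth, so the tab is right here and already partly pressed. I'll press a little further, gently.

Request:
send_rows(
  increments=[
    [[0, 0, 0.003, 0, 0, 0], [0, 0, 0.006, 0, 0, 0], [0, 0, 0.008, 0, 0, 0], [0, 0, 0.008, 0, 0, 0]],
  ],
)

```text
time: 9.75
position: [0.508, -0.1555, 0.1235]
tcp_rot: [3.142, -0.0, 0.025]
contact_force: [0.1, 0.6, 6.5]
gripper_width: 0.0219
grip_force: 35.0
```

```bash
cat >>h.py <<'E'
def look(name):
    from plant import vision
    c=vision.capture("scene");cv2.imwrite(name,cv2.resize(c["frame"][140:260,240:360,::-1],(600,600),interpolation=cv2.INTER_CUBIC))
    import pickle
    d=pickle.load(open("c0.pkl","rb"))["scene"]["frame"].astype(int)
    # change below the plate's front edge, where the tray comes out
    D=np.abs(c["frame"].astype(int)-d).max(2)[205:250,285:345]>40;print("changed px at front",D.sum())
E
python3 -c "
from h import *
forces(3)
go([.5078,-.154,.125],[np.pi,0,.025]);look('pics/p1.png')"
```

```text
meanF [-0.19  0.38  6.41] sd [0.34 0.18 0.43]
t 9.9 at [ 0.508  -0.1555  0.1235] [ 3.1415e+00 -4.0000e-04  2.5000e-02] inc [-0.0004 -0.0051 -0.0051] [ 0.0001 -0.0003  0.    ] F [-0.65 -0.5   5.7 ] 0.0219
changed px at front 592
```

View pics/p1.png

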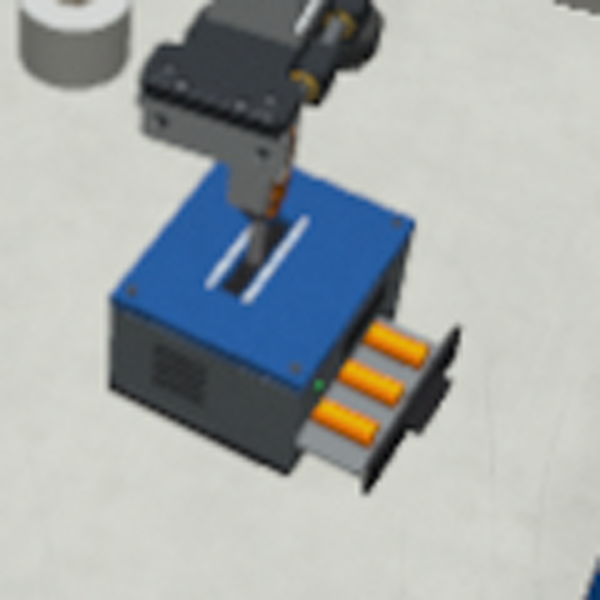

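The tray is out, with its drawer and cells at about (380,400). Now I withdraw straight up.

Request:
send_rows(
  increments=[
    [[0, 0, -0.04, 0, 0, 0], [0, 0, -0.1, 0, 0, 0], [0, 0, -0.18, 0, 0, 0], [0, 0, -0.23, 0, 0, 0], [0, 0, -0.24, 0, 0, 0], [0, 0, -0.24, 0, 0, 0]],
  ],
)

```text
time: 10.55
position: [0.5077, -0.1556, 0.1955]
tcp_rot: [3.141, -0.0, 0.025]
contact_force: [0.4, 0.6, -0.5]
gripper_width: 0.0219
grip_force: 35.0
```

```bash
python3 -c "
from h import *
go([.5036,.1664,.195],[np.pi,0,.025])"
```

```text
t 10.55 at [ 0.5077 -0.1556  0.1955] [ 3.1414e+00 -4.0000e-04  2.4900e-02] inc [ 0.0131 -1.0732  0.0015] [ 0.0001 -0.0003 -0.    ] F [ 0.43  0.57 -0.51] 0.0219
```

Request:
send_rows(
  increments=[
    [[0.012, -0.12, 0, 0, 0, 0], [0.012, -0.26, 0, 0, 0, 0], [0.012, -0.4, 0, 0, 0, 0], [0.012, -0.54, 0, 0, 0, 0], [0.012, -0.67, 0, 0, 0, 0], [0.012, -0.79, 0, 0, 0, 0], [0.012, -0.89, 0, 0, 0, 0], [0.012, -0.96, 0, 0, 0, 0], [0.012, -0.99, 0, 0, 0, 0], [0.012, -0.99, 0, 0, 0, 0], [0.012, -0.99, 0, 0, 0, 0]],
  ],
)

```text
time: 11.65
position: [0.5037, 0.1399, 0.1948]
tcp_rot: [3.14, 0.001, 0.024]
contact_force: [0.5, -0.1, -0.9]
gripper_width: 0.0217
grip_force: 35.0
```

```bash
python3 -c "
from h import *
go([.5036,.1664,.158],[np.pi,0,.025])"
```

```text
t 11.65 at [0.5037 0.1399 0.1948] [3.1403e+00 1.0000e-03 2.3700e-02] inc [ 0.0018 -0.0884  0.1225] [ 0.0008  0.0007 -0.0009] F [ 0.51 -0.09 -0.93] 0.0217
```

Request:
send_rows(
  increments=[
    [[0.001, -0.088, 0, 0.001, 0.001, -0.001], [0.001, -0.088, 0.06, 0.001, 0.001, -0.001], [0.001, -0.088, 0.12, 0.001, 0.001, -0.001], [0.001, -0.088, 0.12, 0.001, 0.001, -0.001], [0.001, -0.088, 0.12, 0.001, 0.001, -0.001], [0.001, -0.088, 0.12, 0.001, 0.001, -0.001], [0.001, -0.088, 0.12, 0.001, 0.001, -0.001]],
  ],
)

```text
time: 12.35
position: [0.5043, 0.1676, 0.1602]
tcp_rot: [-3.14, -0.003, 0.026]
contact_force: [-0.9, 0.1, -1.6]
gripper_width: 0.0219
grip_force: 35.0
```

```bash
python3 -c "
from h import *
from plant import vision
go([.5036,.1664,.158],[np.pi,0,.025])
c=vision.capture('scene');a=proj(c,[.5036,.1664,.08])[0].astype(int);print(a,proj(c,[[.5036,.1664,.086],[.5036,.1664,.07]]))
cv2.imwrite('pics/r1.png',cv2.resize(c['frame'][a[1]-45:a[1]+45,a[0]-45:a[0]+45,::-1],(600,600),interpolation=cv2.INTER_CUBIC))"
```

```text
t 12.35 at [0.5043 0.1676 0.1602] [-3.1396 -0.0032  0.0258] inc [-0.0024  0.0039  0.0072] [-0.0012 -0.002   0.0005] F [-0.9   0.09 -1.55] 0.0219
[233 292] [[233.04771788 290.70144697]
 [233.29252541 294.22155377]]
```

View pics/r1.png

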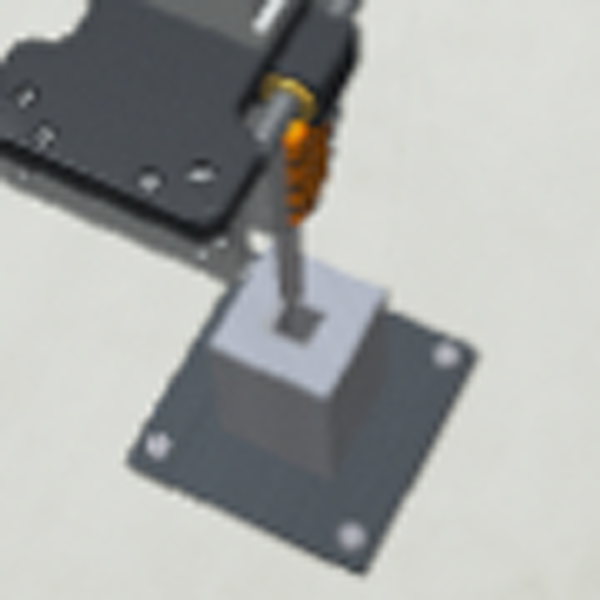

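The tip is at crop (289,300), above and slightly left of the hole at (300,323). I'll work out the relative offset.

```bash
python3 -c "
from h import *
from plant import vision,env
c=vision.capture('scene');o=np.array([188,247])
f=cv2.resize(c['frame'],None,fx=8,fy=8,interpolation=cv2.INTER_CUBIC);g=f.max(2)
pix=lambda u,v:o+np.array([u+.5,v+.5])/6.667-.5
zt=env.sense()['position'][2]-.0718
for v in(296,300):print('tip',plane(c,pix(289.5,v),zt))
for u,v in((300,322),(274,323),(327,317),(301,342)):print('hole',plane(c,pix(u,v),.07))
# post top outline corners (crop): right, bottom, left
for u,v in((388,291),(328,396),(211,343)):print('corner',plane(c,pix(u,v),.07))
F=c['frame'].max(2)
for r in range(284,302): print(r,F[r,224:242].tolist())
go([.5036,.1664,.158],[np.pi,0,.025])"
```

```text
tip [[0.50651015 0.16984728 0.08816027]]
tip [[0.50584566 0.17106154 0.08816027]]
hole [[0.50423359 0.16843201 0.07      ]]
hole [[0.51142748 0.17250543 0.07      ]]
hole [[0.49741339 0.16298087 0.07      ]]
hole [[0.5006213  0.17441127 0.07      ]]
corner [[0.48432711 0.14601065 0.07      ]]
corner [[0.48428218 0.18682722 0.07      ]]
corner [[0.52580347 0.18770943 0.07      ]]
284 [89, 122, 187, 202, 185, 135, 94, 96, 112, 174, 216, 217, 217, 218, 218, 219, 218, 219]
285 [93, 107, 127, 173, 191, 151, 94, 96, 98, 152, 205, 210, 215, 217, 219, 219, 220, 218]
286 [110, 154, 172, 197, 189, 151, 94, 96, 98, 150, 199, 199, 204, 212, 217, 218, 219, 218]
287 [113, 171, 196, 197, 191, 157, 93, 96, 98, 149, 200, 199, 197, 197, 204, 212, 216, 217]
288 [103, 159, 197, 199, 197, 172, 93, 97, 97, 145, 198, 200, 198, 198, 198, 200, 204, 209]
289 [136, 186, 197, 198, 197, 173, 92, 95, 89, 136, 198, 199, 200, 198, 197, 198, 199, 198]
290 [174, 196, 198, 199, 197, 174, 92, 94, 91, 138, 197, 197, 200, 198, 197, 198, 199, 199]
291 [195, 195, 197, 199, 197, 175, 105, 94, 100, 148, 197, 196, 198, 199, 1
[... 412 characters left out ...]
185, 171, 125, 94, 88, 99, 102, 108, 154, 201, 198, 197, 198, 199, 193]
297 [197, 196, 194, 192, 185, 168, 147, 122, 104, 104, 135, 181, 200, 199, 197, 197, 198, 180]
298 [199, 197, 195, 196, 194, 193, 187, 175, 156, 144, 169, 196, 200, 200, 198, 198, 193, 160]
299 [199, 197, 195, 194, 195, 194, 195, 197, 194, 186, 192, 198, 197, 199, 199, 197, 178, 126]
300 [188, 199, 196, 195, 194, 194, 194, 196, 198, 198, 197, 196, 197, 198, 200, 193, 158, 93]
301 [140, 163, 187, 196, 195, 195, 194, 194, 196, 198, 198, 196, 197, 197, 200, 182, 126, 83]
t 12.45 at [0.504  0.1679 0.16  ] [-3.1396e+00 -2.8000e-03  2.6300e-02] inc [-0.0016  0.0049  0.0065] [-0.0013 -0.0018  0.0008] F [ 0.45 -0.26 -0.8 ] 0.022
```

Request:
send_rows(
  increments=[
    [[-0.004, 0.006, 0, -0.001, -0.002, 0.001], [-0.004, 0.006, 0, -0.001, -0.002, 0.001], [-0.004, 0.006, 0.02, -0.001, -0.002, 0.001], [-0.004, 0.006, 0.04, -0.001, -0.002, 0.001], [-0.004, 0.006, 0.06, -0.001, -0.002, 0.001], [-0.004, 0.006, 0.07, -0.001, -0.002, 0.001], [-0.004, 0.006, 0.07, -0.001, -0.002, 0.001], [-0.004, 0.006, 0.07, -0.001, -0.002, 0.001]],
  ],
)

```text
time: 13.25
position: [0.5025, 0.1661, 0.1382]
tcp_rot: [3.142, 0.002, 0.025]
contact_force: [1.1, -0.7, -0.5]
gripper_width: 0.0216
grip_force: 35.0
```

```bash
python3 -c "
from h import *
forces(2)
go([.5028,.1660,.0802],[np.pi,0,.025])"
```

```text
meanF [ 0.78 -0.57  0.05] sd [0.32 0.09 0.52]
t 13.35 at [0.5026 0.1662 0.1384] [-3.1415e+00  1.2000e-03  2.5000e-02] inc [0.0007 0.0006 0.1942] [-0.0001  0.0007 -0.    ] F [-0.23 -0.66 -1.11] 0.0222
```

Entered freely. Lowering nearly home.

Request:
send_rows(
  increments=[
    [[0.001, 0, 0.02, 0, 0, 0], [0.001, 0, 0.05, 0, 0, 0], [0.001, 0, 0.08, 0, 0, 0], [0.001, 0, 0.11, 0, 0, 0], [0.001, 0, 0.14, 0, 0, 0], [0.001, 0, 0.17, 0, 0, 0], [0.001, 0, 0.185, 0, 0, 0], [0.001, 0, 0.188, 0, 0, 0], [0.001, 0, 0.188, 0, 0, 0], [0.001, 0, 0.188, 0, 0, 0]],
  ],
)

```text
time: 14.35
position: [0.503, 0.1662, 0.0822]
tcp_rot: [-3.141, 0.001, 0.025]
contact_force: [-0.0, 0.3, -0.6]
gripper_width: 0.0222
grip_force: 35.0
```

```bash
python3 -c "
from h import *
forces(3)
go([.5028,.1660,.0798],[np.pi,0,.025])"
```

```text
meanF [ 0.26  0.24 -0.35] sd [0.32 0.58 0.23]
t 14.5 at [0.503  0.1662 0.0823] [-3.1413e+00  7.0000e-04  2.5000e-02] inc [-0.0006  0.0007  0.0082] [-0.0002  0.0005 -0.    ] F [-0.1  -1.14 -0.67] 0.0217
```

Lower the last 2.4 mm until the collar touches.

Request:
send_rows(
  increments=[
    [[0, 0, 0.003, 0, 0, 0], [0, 0, 0.006, 0, 0, 0], [0, 0, 0.009, 0, 0, 0], [0, 0, 0.009, 0, 0, 0], [0, 0, 0.009, 0, 0, 0]],
  ],
)

```text
time: 15.0
position: [0.5028, 0.1661, 0.0797]
tcp_rot: [-3.142, 0.001, 0.025]
contact_force: [-1.4, -0.2, 5.6]
gripper_width: 0.0221
grip_force: 35.0
```

```bash
python3 -c "
from h import *
forces(3)
go([.5028,.1660,.0798],[np.pi,0,.025])"
```

```text
meanF [-1.33 -0.15  4.92] sd [0.37 0.08 0.53]
t 15.15 at [0.5028 0.1661 0.0798] [-3.1415e+00  1.2000e-03  2.4900e-02] inc [ 0.0001  0.0004 -0.0001] [-0.0001  0.0008 -0.    ] F [-1.36 -1.1   5.63] 0.022
```

Collar seated: 5 N at the original height. Releasing.

Request:
send_rows(
  increments=[
    [[0, 0, -0.001, 0, 0, 0], [0, 0, -0.001, 0, 0, 0], [0, 0, -0.001, 0, 0, 0], [0, 0, -0.001, 0, 0, 0], [0, 0, -0.001, 0, 0, 0], [0, 0, -0.001, 0, 0, 0], [0, 0, -0.001, 0, 0, 0], [0, 0, -0.001, 0, 0, 0], [0, 0, -0.001, 0, 0, 0]],
  ],
  gripper=1,
)

```text
time: 16.05
position: [0.5026, 0.1661, 0.0795]
tcp_rot: [3.142, 0.002, 0.025]
contact_force: [0.1, 0.8, -0.6]
gripper_width: 0.0901
grip_force: 0.0
```

Request:
send_rows(
  increments=[
    [[0, 0, -0.1, 0, 0, 0], [0, 0, -0.25, 0, 0, 0], [0, 0, -0.4, 0, 0, 0], [0, 0, -0.5, 0, 0, 0], [-0.1, 0.15, -0.5, 0, 0, 0], [-0.2, 0.3, -0.5, 0, 0, 0], [-0.25, 0.45, -0.5, 0, 0, 0], [-0.25, 0.5, -0.5, 0, 0, 0], [-0.25, 0.5, -0.5, 0, 0, 0]],
  ],
)

```text
time: 16.95
position: [0.4309, 0.011, 0.23]
tcp_rot: [3.14, 0.001, 0.019]
contact_force: [0.2, 0.6, 0.7]
gripper_width: 0.094
grip_force: 0.0
```

```bash
python3 -c "
from h import *
from plant import vision
c=vision.capture('scene');t=vision.capture('top')
cv2.imwrite('pics/end.png',np.hstack([cv2.resize(c['frame'][150:350,180:360,::-1],(400,444)),cv2.resize(t['frame'][180:280,90:180,::-1],(400,444))]))
import cv2 as v,pickle
d=pickle.load(open('c0.pkl','rb'))
for n,f in(('scene',c),('top',t)):
  for k,g in(('0',d[n]),('1',f)):
    H,S,V=cv2.split(cv2.cvtColor(g['frame'],cv2.COLOR_RGB2HSV))
    for m,s,ce in blobs((H>5)&(H<28)&(S>170)&(V>120),15): print(n,k,s,ce,plane(g,ce,.124))
go([.5,.166,.1])"
```

```text
scene 0 [226 277  12  12  99] [231.57575758 282.86868687] [[0.50409622 0.16911943 0.124     ]]
scene 1 [313 205  13   9  57] [318.78947368 208.66666667] [[ 0.41538874 -0.0917142   0.124     ]]
scene 1 [308 212  13   9  57] [313.8245614  216.10526316] [[ 0.41786008 -0.06586155  0.124     ]]
scene 1 [302 220  14   9  60] [308.65       223.98333333] [[ 0.42020528 -0.03944901  0.124     ]]
scene 1 [226 278  13  12 102] [231.85294118 283.28431373] [[0.50314924 0.16968903 0.124     ]]
top 0 [123 219  10   9  79] [127.         223.13924051] [[0.50340204 0.16629248 0.124     ]]
top 1 [250 253   6  13  67] [252.56716418 258.73134328] [[ 0.43026915 -0.11532394  0.124     ]]
top 1 [262 254   7  13  71] [264.91549296 260.09859155] [[ 0.42761392 -0.14244042  0.124     ]]
top 1 [275 255   6  13  67] [277.31343284 261.        ] [[ 0.42593191 -0.16969382  0.124     ]]
t 17.05 at [0.432  0.0146 0.2298] [-3.141e+00  8.000e-04  2.430e-02] inc [ 0.2393 -0.4987  0.4328] [0. 0. 0.] F [1.36 0.65 0.71] 0.0939
```

View pics/end.png

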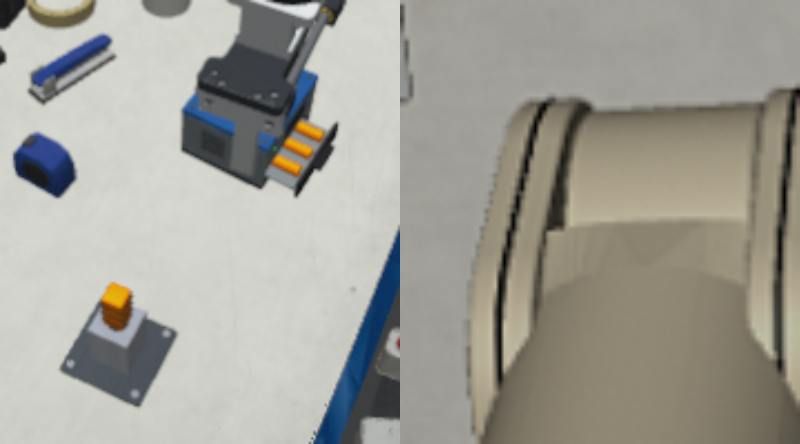

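The scene view shows the key upright and home at (117,300), within 1 mm of where it started. The tray is out at (300,160), and the arm is clear. Handing in.

Request:
send_rows(
  increments=[
    [[0, 0, 0, 0, 0, 0], [0, 0, 0, 0, 0, 0], [0, 0, 0, 0, 0, 0]],
  ],
)

```text
time: 17.35
position: [0.4318, 0.0153, 0.2294]
tcp_rot: [-3.141, 0.002, 0.027]
contact_force: [0.3, -0.3, 0.2]
gripper_width: 0.094
grip_force: 0.0
```

```bash
python3 -c "
from plant import order
print(order.finish_job())"
```

```text
the job is handed in; nothing more can be done
None
```

The battery tray is out, the key is back in its stand, upright and fully home, and the job was handed in at about 17 s with the arm clear; the hand-in gave no verdict.

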